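# Discharge test of a defibrillator with its paddles in their wells

## Robot

A 6-joint arm with a two-finger parallel gripper is mounted at the origin on the work surface. World frame = base frame: x ahead of the robot, y to its left, z up, the work surface at z = 0. Lengths are in m, angles in degrees, forces in N, time in s.
With the tool pointing down it reaches from about 0.35 to 0.875 m from the base axis. Payload 4.2 kg.
Tool frame: the origin (TCP) lies between the finger pads; the fingertips stand 8 mm ahead of it and the grasp point (between the pads) lies 11 mm behind it; x points along the fingers, y is the direction in which the jaws open and shut, and the axes are right-handed (so a half turn about x gives the same grasp; the last joint's range is limited). The gripper opens to 87 mm and grips with 3 to 60 N. Pads are 19 mm wide; open, the fingers measure 117 mm over their backs; the gripper's body (75 mm by 190 mm) begins 51 mm behind the grasp point.
Start: joints at [79.103, 22.042, 0.453, 0, -68.411, -14.817], TCP at [0.271, 0.563, 0.231] pointing down, gripper open.
Joint ranges: [-179.83, 179.83], [-69.29, 118.12], [-61.27, 80.66], [-181.25, 117.63], [-171.15, -9.14], [-177.46, 177.46]. Speed limits (degrees/s): [159.86, 159.86, 180, 180, 180, 180].

## Interface

Orientations are given as a 3x3 rotation matrix whose columns are the frame's x, y, z axes.
In Python, from station import r gives the robot as it stands. The module is installed in compiled form; this text tells all that it offers.
- The arm moves only by the tool move_arm, never from a script. Its argument "increments" is one flat list of numbers, 7 for each row, row after row: the turn, a rotation vector about the tool's x, y, z in degrees, then the shift along the tool's x, y, z in m, then the finger opening in m, from 0 to 0.087. A call has 1 to 12 rows; each row is the pose to reach, as a shift and turn from the pose commanded when the call began, along the tool's axes at that moment; what a row does not reach only later rows make up. A row lasts 1/12 s, in which the tool goes at most 41.7 mm and 7.16 degrees, less where a joint would pass 70% of its speed; a pose out of reach is approached as far as the arm can. A call with a gripper value outside its range is refused whole. The fingers move at their own pace and stop on an object; the grip force is fixed at half the most. Time passes only in rows, so rows that repeat a pose let the fingers close. It gives the time, the measured TCP pose, the force and the opening at its end, in the units of the state.
- r.sense(): the state, without advancing time (a new reading comes with each control period).
- r.capture(name): name is "scene" or "top" or "wrist"; returns the picture (420x560x3 uint8, red, green, blue); there is no depth.
- r.calibration(name): a dict with "fx", "fy", "cx", "cy" (pixels), "rvec" (rotation vector, rad) and "tvec" (3), from world to camera coordinates, as OpenCV has them; the wrist camera has in their place "tool_from_camera" (4x4, takes a point from camera to tool coordinates, whose origin is the TCP and whose axes are the tool frame's). Camera axes: x right, y down, z forward; pixel columns grow to the right and rows downward; lengths in m; the calibration is good to about 2 mm. A picture is of the moment at which its call begins: read the wrist's pose just before it. calibration takes no time and is no camera call.
- r.finish_job(): hands the job in, once; it reports no verdict.
The state is a dict: "time_s": time; "joints": joint angles; "joint_velocities": joint speeds; "effort": joint torques, N m; "tcp_pos": TCP position; "ee_rot": TCP orientation; "wrist_force": force on the tool from outside, world axes, zero at the start; "moment": the same for the moment, N m; "gripper_width": opening from 0.0 (shut) to 1.0 (fully open).
Only numpy, scipy, OpenCV 4.12 (cv2) and the standard library are available. Lean on these libraries where they do the work, as an engineer would, in place of code of your own. Each camera call takes 0.05 s, during which the arm holds its last target.

## Task

Do the discharge test of the defibrillator with both paddles left lying in their wells: press the round yellow charge key on its sloping panel, let it go, and give the set about five seconds to charge. Then press the orange buttons on the two paddle handles down together, one fingertip on each, keep both fully down for about three seconds until it has discharged, let them come up and move clear. Do not pick up or shift the paddles, do not press the small grey disarm key, and leave the bottle, vial and tray beside the set as they are.

Things in the scene. Friction and masses are not known exactly. Their poses are not given: they have to be found in the camera images.
- defib: fixed white and grey set, 260 mm deep (x), 300 wide (y), deck 124 high; origin: centre of its underside. Its front (-x) is a panel sloping up at 21 degrees from 85 mm high to 124 over 100 mm: screen at left (+y), yellow key right of the middle, grey disarm key and a fixed dial further right. Behind it two paddles lie side by side in wells; a folded black handle stands 40 mm out behind, 112 mm high
- charge_key_top (a point): round yellow charge key, 27 mm across, on the sloping panel. This point is the centre of its top, about 112 mm above the table and 7.5 mm above the panel. The nearest raised control is the disarm key, 46 mm to the right and 21 mm further back
- charge_key (a joint): travel of the charge key into the panel (along the panel's normal, so a straight downward push works too): 0 up, 0.004 m fully in. Spring return: it starts to move at 1.5 N, fully in at 3 N. It counts as pressed beyond 0.0025 m
- disarm_key (a joint): travel of the small round grey disarm key (18 mm across) right of the charge key: 0 up, 0.004 m fully in, same springs; not to be pressed
- shock_left_top (a point): round orange discharge button, 20 mm across, on top of the left (+y) paddle's handle near its front end. This point is the centre of its flat top (level, 182 mm above the table), 7 mm proud of the handle's top when up. The two buttons' centres stand 68 mm apart along the set's y axis
- shock_right_top (a point): round orange discharge button, 20 mm across, on top of the right (-y) paddle's handle near its front end. This point is the centre of its flat top (level, 182 mm above the table), 7 mm proud of the handle's top when up. The two buttons' centres stand 68 mm apart along the set's y axis
- shock_left (a joint): travel of the left paddle's orange button straight down: 0 up, 0.005 m fully down. Spring return: it starts to move at about 1.2 N and is fully down at 2.5 N (both buttons together 5 N). It counts as pressed beyond 0.003 m
- shock_right (a joint): travel of the right paddle's orange button straight down: 0 up, 0.005 m fully down. Spring return: it starts to move at about 1.2 N and is fully down at 2.5 N (both buttons together 5 N). It counts as pressed beyond 0.003 m
- paddle_left: loose black defibrillator paddle lying in the left (+y) well, 110 mm long (x), 60 mm wide, 74 mm high over its button, 0.3 to 0.5 kg, with 2 mm play all round. Origin: centre of its underside, 108 mm above the table. Its grey handle, 28 mm wide and 108 mm long, runs along x and tops out 67 mm above the origin; the button lies 34 mm ahead of the origin (-x)
- paddle_right: loose black defibrillator paddle lying in the right (-y) well, 110 mm long (x), 60 mm wide, 74 mm high over its button, 0.3 to 0.5 kg, with 2 mm play all round. Origin: centre of its underside, 108 mm above the table. Its grey handle, 28 mm wide and 108 mm long, runs along x and tops out 67 mm above the origin; the button lies 34 mm ahead of the origin (-x)
- gel_bottle: blue plastic bottle of electrode gel with a white cap, 54 mm across, 150 mm high, standing loose on the table beside the set; origin at the centre of its underside
- vial: amber injection vial with a metal cap, 46 mm across, 85 mm high, standing loose on the table beside the set; origin at the centre of its underside
- syringe_tray: loose steel tray with syringes, 200 x 140 x 22 mm, on the table to the left of the set; origin at the centre of its underside
Mind the look-alikes: they are no part of the job. Of the things that look like the syringe_tray, the smaller one is meant. Leave any pink look-alike of the paddle_left alone.

How it is judged:
By the outcome, as a careful person would: the job done as asked, in the order asked, and still so for the second after the job is handed in, with the robot touching nothing.
It also fails if it takes over 58 s, if anything falls off the work surface, if the arm or the gripper's body presses on something with over 40 N, if the wrist force passes 120 N, or if a joint passes its speed limit or range.

## Working session

There is one attempt and no reset: what is moved stays moved. The work goes in short steps, Python scripts to look and compute and a tool call to move; the robot and the scene stay as the last step left them, time stands still between calls to the robot, and variables do not carry over. Pictures are saved under pics/ and viewed, and the job is handed in when it is done.

Besides the shell and the picture viewer there is one more tool, called after "Emit:" as a command line: name --argument value ..., lists and objects as JSON in quotes. move_arm: Moves the arm, as the interface text tells. Its arguments: {"type":"object","properties":{"increments":{"type":"array","items":{"type":"number"}}},"required":["increments"]}

```bash
mkdir -p pics
python3 - <<'E'
from station import r
import cv2
for n in ["scene","top"]:
    cv2.imwrite(f"pics/{n}0.png",r.capture(n)[:,:,::-1]); print(n,r.calibration(n))
print(r.calibration("wrist"));print(r.sense())
E
```

```text
scene {'fx': 512.8879597618684, 'fy': 512.8879597618684, 'cx': 291.3455964661929, 'cy': 213.43475624917065, 'rvec': array([ 1.1202983 ,  2.56074598, -0.82233443]), 'tvec': array([ 0.27690959, -0.3283681 ,  1.69567809])}
top {'fx': 417.64029085320846, 'fy': 417.64029085320846, 'cx': 280.4932215713522, 'cy': 209.98021960392492, 'rvec': array([ 2.24952398, -1.95116308,  0.21471246]), 'tvec': array([0.07366697, 0.5841204 , 1.24882119])}
{'fx': 357.6041274733543, 'fy': 357.6041274733543, 'cx': 274.8219125317498, 'cy': 210.37314841041183, 'tool_from_camera': array([[-1.26112711e-03, -2.53521085e-01,  9.67329039e-01,
        -1.53959821e-01],
       [ 9.99999160e-01, -3.11140425e-05,  1.29556536e-03,
         9.71233186e-05],
       [-2.98355618e-04,  9.67329860e-01,  2.53520911e-01,
        -6.95135893e-02],
       [ 0.00000000e+00,  0.00000000e+00,  0.00000000e+00,
         1.00000000e+00]])}
{'time_s': 0.1, 'joints': array([ 7.91032829e+01,  2.20845152e+01,  3.86939831e-01, -2.47238535e-02,
       -6.84131085e+01, -1.48176404e+01]), 'joint_velocities': array([-0.08691601,  0.01784484,  0.19150921,  0.01278557,  0.00325235,
       -0.07986711]), 'effort': array([-4.15026498e-04, -3.91690886e+01,  1.87934554e+01,  4.23191875e+00,
        1.34542573e-02, -6.70372378e-05]), 'tcp_pos': array([0.27092413, 0.56262948, 0.22958536]), 'ee_rot': array([[-7.59191033e-04, -4.34027500e-01, -9.00899302e-01],
       [-1.82108198e-03, -9.00897468e-01,  4.34028151e-01],
       [-9.99998054e-01,  1.97012177e-03, -1.06446380e-04]]), 'wrist_force': array([-0.1266198 , -0.08856551,  0.57611881]), 'moment': array([-0.01839184, -0.00358364, -0.00803804]), 'gripper_width': 1.0006155255360278}
```

View pics/scene0.png

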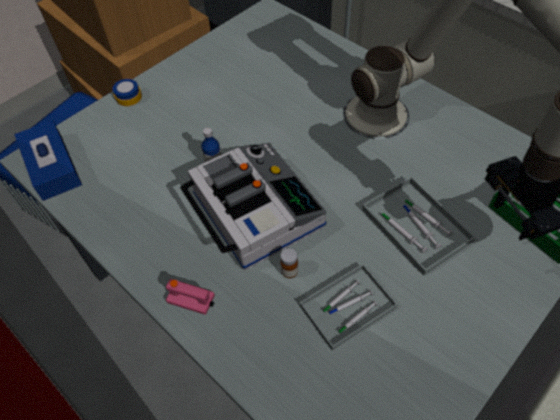

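View pics/top0.png

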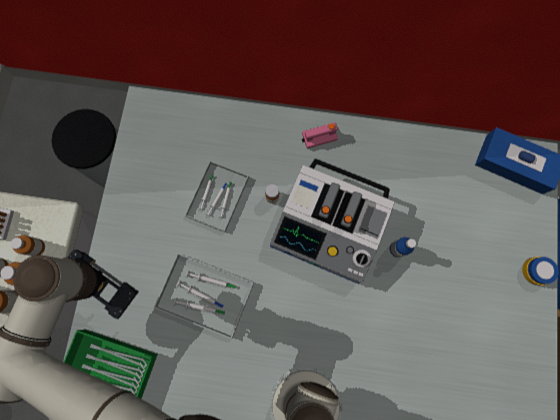

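The top picture shows the set near the centre, with the yellow key at about (333,251) and the orange buttons at about (326,210) and (348,223). I'll enlarge both pictures to read these more closely.

Run:
```python
import cv2
a=cv2.imread("pics/top0.png")[150:290,260:420]; cv2.imwrite("pics/topc.png",cv2.resize(a,None,fx=5,fy=4.28571428 if 0 else 4.2857,interpolation=cv2.INTER_CUBIC) if 0 else cv2.resize(a[:120],None,fx=5,fy=5,interpolation=cv2.INTER_CUBIC))
a=cv2.imread("pics/scene0.png")[120:240,180:340]; cv2.imwrite("pics/scenec.png",cv2.resize(a,None,fx=5,fy=5,interpolation=cv2.INTER_CUBIC))
```

```text
(no output)
```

View pics/topc.png

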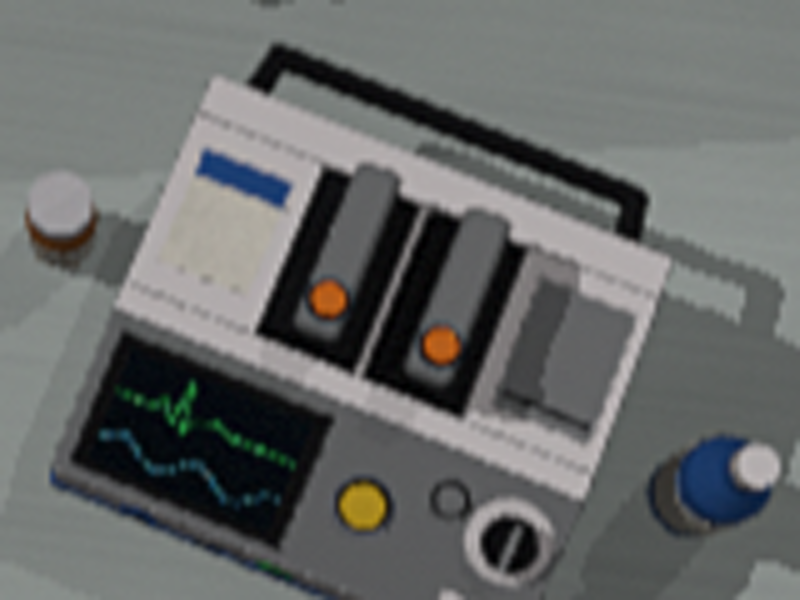

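View pics/scenec.png

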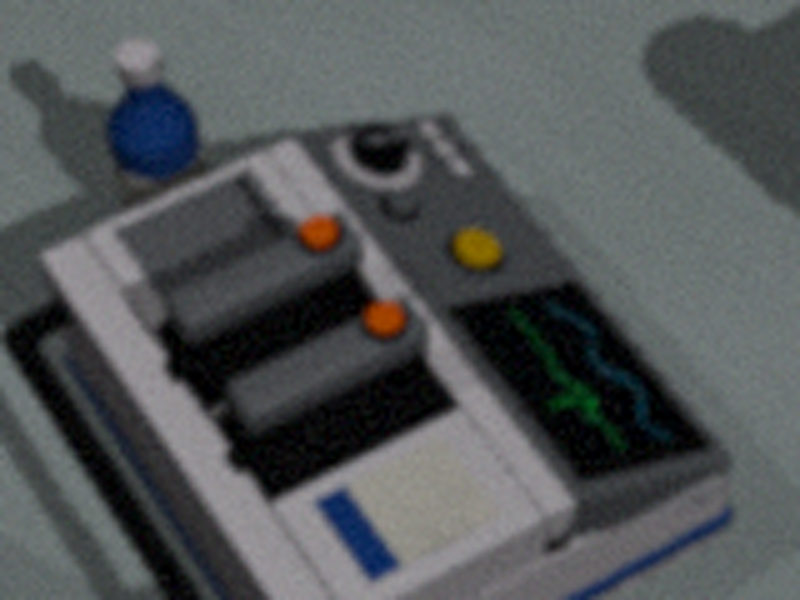

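In the enlarged top crop the left button is at (328,298), the right at (441,344) and the key at (362,504). In the scene crop they are at (385,316), (320,231) and (478,246).

```bash
cat > h.py <<'E'
import numpy as np, cv2
from station import r
def ray(n,uv):
    c=r.calibration(n); R=cv2.Rodrigues(c["rvec"])[0]; K=np.array([[c["fx"],0,c["cx"]],[0,c["fy"],c["cy"]],[0,0,1]])
    d=R.T@np.linalg.inv(K)@np.array([*uv,1]); o=-R.T@c["tvec"]; return o,d
def onz(n,uv,z):
    o,d=ray(n,uv); return o+d*(z-o[2])/d[2]
def wray(uv,s):
    c=r.calibration("wrist"); T=c["tool_from_camera"]; d=s["ee_rot"]@T[:3,:3]@np.array([(uv[0]-c["cx"])/c["fx"],(uv[1]-c["cy"])/c["fy"],1])
    o=s["tcp_pos"]+s["ee_rot"]@T[:3,3]; return o,d
def wz(uv,s,z):
    o,d=wray(uv,s); return o+d*(z-o[2])/d[2]
E
python3 - <<'E'
from h import *
f=lambda p,o:((p[0]+.5)/5-.5+o[0],(p[1]+.5)/5-.5+o[1])
P={}
for n,t,s,z in [("L",(328,298),(385,316),.182),("R",(441,344),(320,231),.182),("K",(362,504),(478,246),.112)]:
    a=onz("top",f(t,(260,150)),z); b=onz("scene",f(s,(180,120)),z); print(n,a,b); P[n]=a
v=P["L"]-P["R"]; print(np.linalg.norm(v),np.degrees(np.arctan2(v[1],v[0])))
s=r.sense(); print(np.degrees(np.arctan2(s["ee_rot"][1,1],s["ee_rot"][0,1])))
E
```

```text
L [0.56247259 0.02688275 0.182     ] [0.56247903 0.02926674 0.182     ]
R [ 0.54506684 -0.03974371  0.182     ] [ 0.54542562 -0.03607887  0.182     ]
K [ 0.45772599 -0.01366936  0.112     ] [ 0.45676139 -0.01129437  0.112     ]
0.06886250925549849 75.35905309567215
-115.72348191896324
```

```bash
cat >> h.py <<'E'
from scipy.spatial.transform import Rotation as Ro
def target_R(yaw): # yaw of tool y axis, deg; x down
    y=np.array([np.cos(np.radians(yaw)),np.sin(np.radians(yaw)),0]); x=np.array([0,0,-1.]); return np.c_[x,y,np.cross(x,y)]
def delta(p,yaw,p0=None,R0=None):
    s=r.sense(); p0=s["tcp_pos"] if p0 is None else p0; R0=s["ee_rot"] if R0 is None else R0
    print("turn",np.round(Ro.from_matrix(R0.T@target_R(yaw)).as_rotvec(degrees=True),2),"shift",np.round(R0.T@(np.array(p)-p0),4))
E
python3 - <<'E'
from h import *
delta([.52,0,.33],-104.64)
E
```

```text
turn [-11.08   0.    -0.11] shift [-0.0996  0.399  -0.4686]
```

Emit:
move_arm --increments '[-11.1,0,0,-0.1,0.399,-0.469,0.053,-11.1,0,0,-0.1,0.399,-0.469,0.053,-11.1,0,0,-0.1,0.399,-0.469,0.053,-11.1,0,0,-0.1,0.399,-0.469,0.053,-11.1,0,0,-0.1,0.399,-0.469,0.053,-11.1,0,0,-0.1,0.399,-0.469,0.053,-11.1,0,0,-0.1,0.399,-0.469,0.053,-11.1,0,0,-0.1,0.399,-0.469,0.053,-11.1,0,0,-0.1,0.399,-0.469,0.053,-11.1,0,0,-0.1,0.399,-0.469,0.053,-11.1,0,0,-0.1,0.399,-0.469,0.053,-11.1,0,0,-0.1,0.399,-0.469,0.053]'

```text
time_s: 1.1
tcp_pos: [0.4711, 0.1098, 0.3109]
ee_rot: [[-0.0, -0.252, -0.968], [0.0, -0.968, 0.252], [-1.0, -0.0, 0.0]]
wrist_force: [1.5, 0.4, -0.3]
gripper_width: 0.605
```

Run:
```python
from h import *
delta([.52,0,.33],-104.64)
```

```text
turn [0.04 0.01 0.01] shift [-0.0191  0.094  -0.075 ]
```

Emit:
move_arm --increments '[0,0,0,-0.019,0.094,-0.075,0.053,0,0,0,-0.019,0.094,-0.075,0.053,0,0,0,-0.019,0.094,-0.075,0.053,0,0,0,-0.019,0.094,-0.075,0.053,0,0,0,-0.019,0.094,-0.075,0.053,0,0,0,-0.019,0.094,-0.075,0.053]'

```text
time_s: 1.6
tcp_pos: [0.5195, 0.0019, 0.329]
ee_rot: [[-0.002, -0.253, -0.967], [0.0, -0.967, 0.253], [-1.0, 0.0, 0.001]]
wrist_force: [0.1, 0.5, -0.1]
gripper_width: 0.611
```

Run:
```python
from h import *
s=r.sense(); print(s["tcp_pos"],s["joint_velocities"].round(2),s["wrist_force"],s["ee_rot"])
im=r.capture("wrist")[:,:,::-1]; cv2.imwrite("pics/w1.png",im)
```

```text
[0.5195115  0.00189077 0.32899682] [ 1.9  -0.55 -0.45  0.07  0.02  0.07] [ 0.13671704  0.50016905 -0.12683806] [[-1.50489193e-03 -2.53132621e-01 -9.67430417e-01]
 [ 1.32639870e-04 -9.67431554e-01  2.53132713e-01]
 [-9.99998859e-01  2.52617532e-04  1.48945542e-03]]
```

View pics/w1.png

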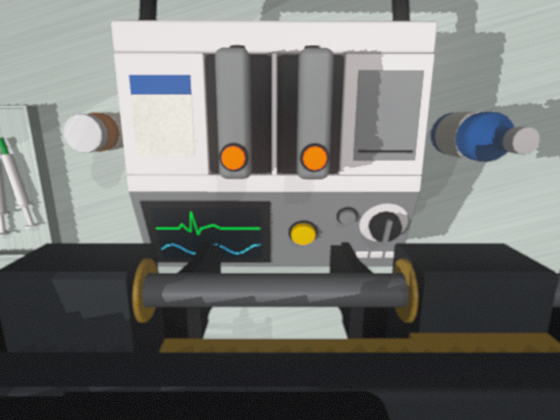

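The wrist view shows the buttons at about (233,157) and (315,157) and the key at (302,233). The set is square to the image. I'll take another picture now that the arm has settled and locate the colours.

Run:
```python
from h import *
s=r.sense(); im=r.capture("wrist")[:,:,::-1]; cv2.imwrite("pics/w2.png",im)
print(s["tcp_pos"],s["joint_velocities"].round(2))
h=cv2.cvtColor(im,cv2.COLOR_BGR2HSV)
def blobs(lo,hi):
    m=cv2.inRange(h,np.array(lo),np.array(hi)); n,_,st,c=cv2.connectedComponentsWithStats(m)
    return [(st[i],c[i]) for i in range(1,n) if st[i][4]>150 and st[i][1]<260]
P=[]
for nm,b,z in [("o",blobs((5,150,120),(17,255,255)),.182),("y",blobs((20,150,100),(32,255,255)),.112)]:
    for st,c in b: p=wz(c,s,z); P.append(p); print(nm,st,c,p)
```

```text
[0.51942054 0.00248545 0.32914865] [ 1.2  -0.38 -0.08  0.15 -0.06 -0.01]
o [222 145  24  25 466] [233.58369099 157.01072961] [0.56331581 0.02612467 0.182     ]
o [303 146  25  24 476] [315.17016807 157.42857143] [ 0.54577914 -0.03993458  0.182     ]
y [291 223  25  21 427] [303.03512881 233.10538642] [ 0.45940451 -0.0144931   0.112     ]
```

Run:
```python
from h import *
delta([.4553,-.0128,.142],-104.7)
```

```text
turn [ 0.17  0.05 -0.01] shift [0.1874 0.0312 0.0579]
```

Emit:
move_arm --increments '[0,0,0,0.02,0.031,0.058,0,0,0,0,0.06,0.031,0.058,0,0,0,0,0.1,0.031,0.058,0,0,0,0,0.14,0.031,0.058,0,0,0,0,0.17,0.031,0.058,0,0,0,0,0.187,0.031,0.058,0,0,0,0,0.187,0.031,0.058,0,0,0,0,0.187,0.031,0.058,0,0,0,0,0.187,0.031,0.058,0,0,0,0,0.187,0.031,0.058,0,0,0,0,0.187,0.031,0.058,0,0,0,0,0.187,0.031,0.058,0]'

```text
time_s: 2.7
tcp_pos: [0.4567, -0.0131, 0.1439]
ee_rot: [[0.003, -0.252, -0.968], [0.001, -0.968, 0.252], [-1.0, -0.001, -0.002]]
wrist_force: [-0.4, -1.0, -0.6]
gripper_width: 0.003
```

Run:
```python
from h import *
s=r.sense(); print(s["tcp_pos"],s["wrist_force"],s["gripper_width"],s["joint_velocities"].round(2))
delta([.4553,-.0128,.142],-104.7)
cv2.imwrite("pics/w3.png",r.capture("wrist")[:,:,::-1]);
a=r.capture("scene")[120:240,180:340,::-1]; cv2.imwrite("pics/s3.png",cv2.resize(a,None,fx=5,fy=5,interpolation=cv2.INTER_CUBIC))
```

```text
[ 0.45666427 -0.01307586  0.14388079] [-0.43304055 -0.9968118  -0.55374785] 0.0032545982098259774 [-0.22  0.36 -0.51  0.    0.11  0.06]
turn [ 0.09 -0.13  0.08] shift [0.0019 0.0001 0.0014]
```

View pics/w3.png

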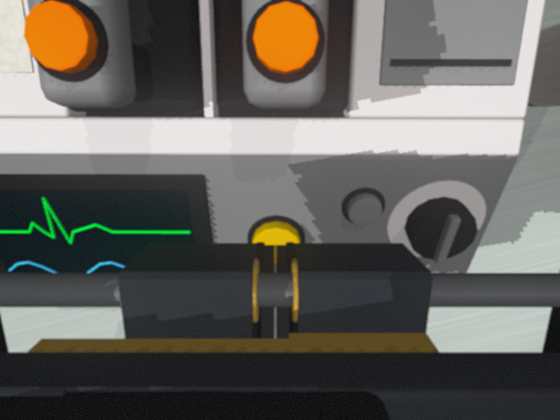

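View pics/s3.png

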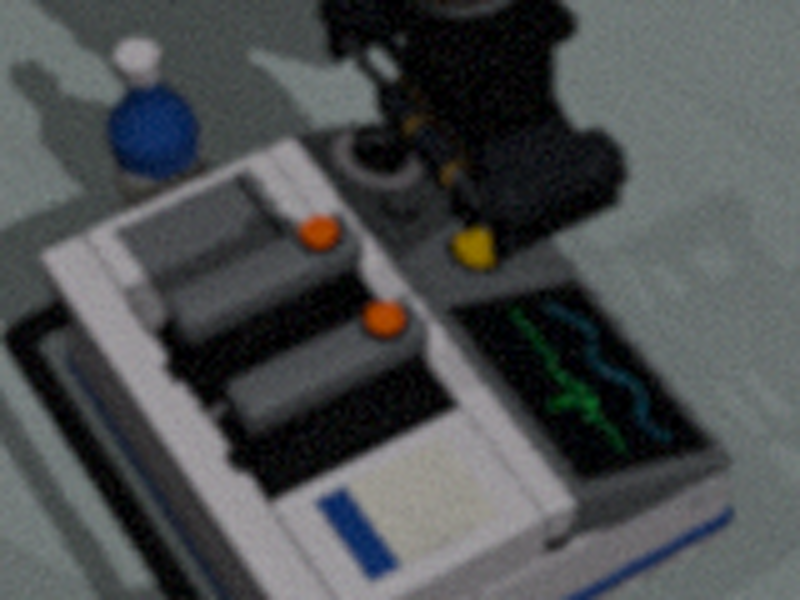

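The wrist view shows the closed fingers at column 275 and the key at (275,235) directly under them, clear of the disarm key at (362,207). I'll press now.

Emit:
move_arm --increments '[0,0,0,0.008,0,0,0,0,0,0,0.014,0,0,0,0,0,0,0.018,0,0,0,0,0,0,0.021,0,0,0,0,0,0,0.024,0,0,0,0,0,0,0.024,0,0,0,0,0,0,0.024,0,0,0]'

```text
time_s: 3.38
tcp_pos: [0.4565, -0.0136, 0.1195]
ee_rot: [[0.001, -0.252, -0.968], [-0.001, -0.968, 0.252], [-1.0, 0.001, -0.001]]
wrist_force: [-1.6, -0.7, 7.2]
gripper_width: 0.006
```

Emit:
move_arm --increments '[0,0,0,-0.01,0,0,0,0,0,0,-0.04,0,0,0,0,0,0,-0.08,0,0,0.053,0,0,0,-0.12,0,0,0.053,0,0,0,-0.13,0,0,0.053,0,0,0,-0.13,0,0,0.053,0,0,0,-0.13,0,0,0.053,0,0,0,-0.13,0,0,0.053]'

```text
time_s: 4.05
tcp_pos: [0.455, -0.0135, 0.2471]
ee_rot: [[-0.003, -0.253, -0.968], [-0.0, -0.968, 0.253], [-1.0, 0.001, 0.003]]
wrist_force: [-1.2, 0.9, -0.5]
gripper_width: 0.374
```

Run:
```python
from h import *
s=r.sense(); print(s["time_s"],s["tcp_pos"],s["wrist_force"],s["gripper_width"])
delta([.5541,-.0061,.210],-104.7)
im=r.capture("wrist")[:,:,::-1]; cv2.imwrite("pics/w4.png",im);
```

```text
4.05 [ 0.4549558  -0.01347401  0.24712995] [-1.19776917  0.86849511 -0.45338387] 0.37374921009391565
turn [ 0.07  0.17 -0.06] shift [ 0.0368 -0.0322 -0.0942]
```

View pics/w4.png

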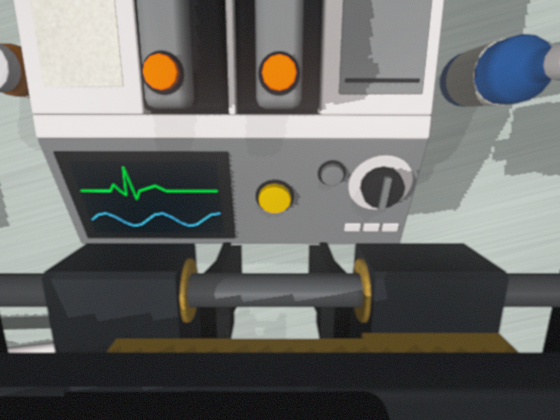

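Emit:
move_arm --increments '[0,0,0,0,-0.032,-0.094,0.053,0,0,0,0,-0.032,-0.094,0.053,0,0,0,0,-0.032,-0.094,0.053,0,0,0,0,-0.032,-0.094,0.053,0,0,0,0.02,-0.032,-0.094,0.053,0,0,0,0.037,-0.032,-0.094,0.053,0,0,0,0.037,-0.032,-0.094,0.053,0,0,0,0.037,-0.032,-0.094,0.053,0,0,0,0.037,-0.032,-0.094,0.053,0,0,0,0.037,-0.032,-0.094,0.053,0,0,0,0.037,-0.032,-0.094,0.053,0,0,0,0.037,-0.032,-0.094,0.053]'

```text
time_s: 5.1
tcp_pos: [0.5552, -0.0061, 0.2126]
ee_rot: [[0.002, -0.252, -0.968], [0.0, -0.968, 0.252], [-1.0, -0.001, -0.001]]
wrist_force: [-0.2, -0.0, 0.1]
gripper_width: 0.611
```

Run:
```python
from h import *
s=r.sense(); print(s["time_s"],s["tcp_pos"],s["wrist_force"],s["gripper_width"]*.087)
delta([.5541,-.0061,.210],-104.7)
im=r.capture("wrist")[:,:,::-1]; cv2.imwrite("pics/w5.png",im);
a=r.capture("scene")[120:240,180:340,::-1]; cv2.imwrite("pics/s5.png",cv2.resize(a,None,fx=5,fy=5,interpolation=cv2.INTER_CUBIC))
```

```text
5.1 [ 0.55524636 -0.00606566  0.21260833] [-0.15510104 -0.04503623  0.07886467] 0.05312923691728035
turn [ 0.09 -0.08  0.04] shift [0.0026 0.0003 0.0011]
```

View pics/w5.png

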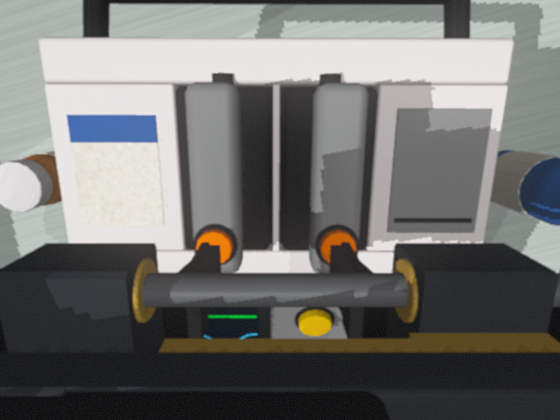

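View pics/s5.png

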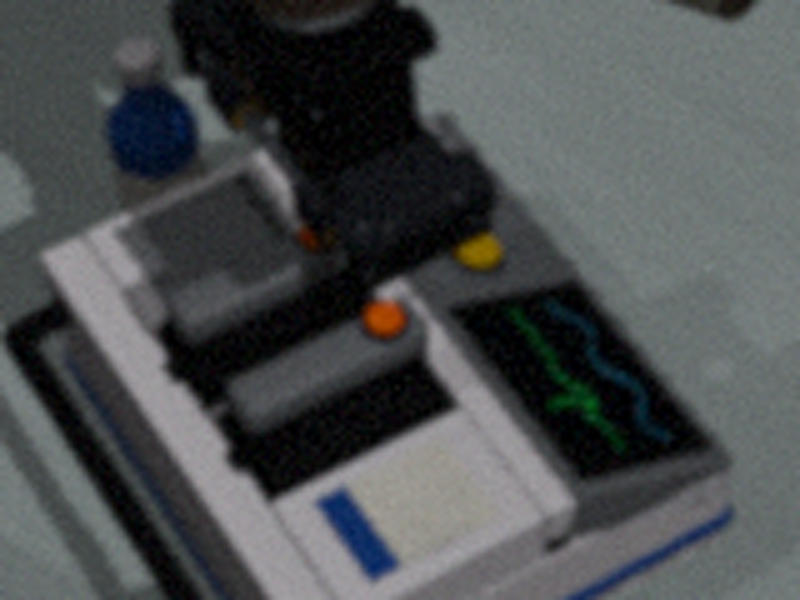

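Run:
```python
import cv2
a=cv2.imread("pics/w5.png")[210:340,180:380]; cv2.imwrite("pics/w5c.png",cv2.resize(a,None,fx=4,fy=4,interpolation=cv2.INTER_CUBIC))
```

```text
(no output)
```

View pics/w5c.png

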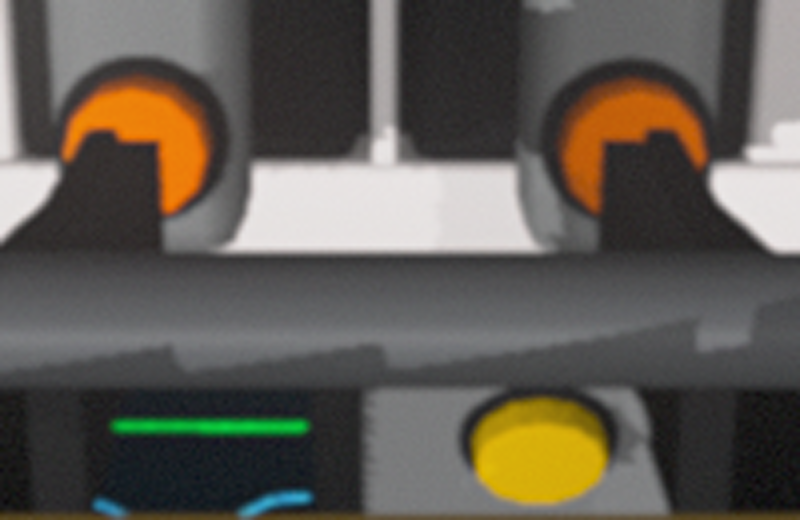

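The fingertips sit over both buttons, and allowing for perspective they are about 2 mm too far in. I'll open to 57 mm and wait while it charges.

Emit:
move_arm --increments '[0,0,0,0,0,0.001,0.057,0,0,0,0,0,0.001,0.057,0,0,0,0,0,0.001,0.057,0,0,0,0,0,0.001,0.057,0,0,0,0,0,0.001,0.057,0,0,0,0,0,0.001,0.057,0,0,0,0,0,0.001,0.057,0,0,0,0,0,0.001,0.057,0,0,0,0,0,0.001,0.057,0,0,0,0,0,0.001,0.057,0,0,0,0,0,0.001,0.057,0,0,0,0,0,0.001,0.057]'

```text
time_s: 6.2
tcp_pos: [0.5541, -0.0059, 0.2117]
ee_rot: [[0.0, -0.252, -0.968], [0.0, -0.968, 0.252], [-1.0, -0.0, -0.0]]
wrist_force: [0.0, 0.6, -0.3]
gripper_width: 0.654
```

Emit:
move_arm --increments '[0,0,0,0,0,0,0.057,0,0,0,0,0,0,0.057,0,0,0,0,0,0,0.057,0,0,0,0,0,0,0.057,0,0,0,0,0,0,0.057,0,0,0,0,0,0,0.057,0,0,0,0,0,0,0.057,0,0,0,0,0,0,0.057,0,0,0,0,0,0,0.057,0,0,0,0,0,0,0.057,0,0,0,0,0,0,0.057,0,0,0,0,0,0,0.057]'

```text
time_s: 7.2
tcp_pos: [0.554, -0.0059, 0.2117]
ee_rot: [[-0.0, -0.252, -0.968], [-0.0, -0.968, 0.252], [-1.0, 0.0, 0.0]]
wrist_force: [-0.5, -0.1, -0.9]
gripper_width: 0.654
```

Run:
```python
from h import *
s=r.sense(); print(s["time_s"],s["tcp_pos"],s["wrist_force"],s["gripper_width"]*.087)
im=r.capture("wrist")[:,:,::-1]; cv2.imwrite("pics/w6.png",im)
a=im[210:340,180:380]; cv2.imwrite("pics/w6c.png",cv2.resize(a,None,fx=4,fy=4,interpolation=cv2.INTER_CUBIC))
```

```text
7.2 [ 0.55402591 -0.0058797   0.21168989] [-0.53841057 -0.07712869 -0.85811306] 0.05690149938238378
```

View pics/w6c.png

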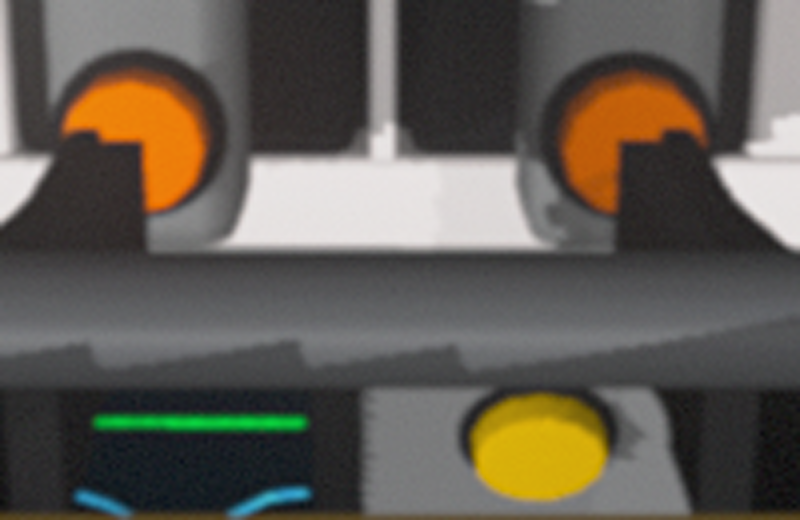

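The tips now line up with the buttons: the projected tip centre is at 242 px and the button is at 243 px.

Emit:
move_arm --increments '[0,0,0,0,0,0,0.057,0,0,0,0,0,0,0.057,0,0,0,0,0,0,0.057,0,0,0,0,0,0,0.057,0,0,0,0,0,0,0.057,0,0,0,0.003,0,0,0.057,0,0,0,0.006,0,0,0.057,0,0,0,0.009,0,0,0.057,0,0,0,0.012,0,0,0.057,0,0,0,0.015,0,0,0.057,0,0,0,0.015,0,0,0.057,0,0,0,0.015,0,0,0.057]'

```text
time_s: 8.25
tcp_pos: [0.5539, -0.0059, 0.1964]
ee_rot: [[-0.001, -0.252, -0.968], [-0.0, -0.968, 0.252], [-1.0, 0.0, 0.0]]
wrist_force: [-0.4, -0.1, -0.0]
gripper_width: 0.658
```

Emit:
move_arm --increments '[0,0,0,0,0,0,0.057,0,0,0,0,0,0,0.057,0,0,0,0,0,0,0.057,0,0,0,0,0,0,0.057,0,0,0,0,0,0,0.057,0,0,0,0,0,0,0.057,0,0,0,0,0,0,0.057,0,0,0,0,0,0,0.057]'

```text
time_s: 8.92
tcp_pos: [0.5541, -0.0058, 0.1967]
ee_rot: [[0.0, -0.252, -0.968], [0.0, -0.968, 0.252], [-1.0, -0.0, -0.0]]
wrist_force: [-0.1, -1.3, 0.5]
gripper_width: 0.657
```

Emit:
move_arm --increments '[0,0,0,0.005,0,0,0.057,0,0,0,0.009,0,0,0.057,0,0,0,0.0125,0,0,0.057,0,0,0,0.0125,0,0,0.057,0,0,0,0.0125,0,0,0.057]'

```text
time_s: 9.33
tcp_pos: [0.5545, -0.0058, 0.1854]
ee_rot: [[0.002, -0.252, -0.968], [-0.0, -0.968, 0.252], [-1.0, -0.0, -0.002]]
wrist_force: [-2.0, 1.1, 7.8]
gripper_width: 0.652
```

Emit:
move_arm --increments '[0,0,0,0.001,0,0,0.057,0,0,0,0.001,0,0,0.057,0,0,0,0.001,0,0,0.057]'

```text
time_s: 9.58
tcp_pos: [0.5545, -0.0058, 0.1854]
ee_rot: [[0.002, -0.251, -0.968], [-0.0, -0.968, 0.251], [-1.0, -0.0, -0.002]]
wrist_force: [-3.2, 1.9, 11.9]
gripper_width: 0.654
```

Run:
```python
from h import *
s=r.sense(); print(s["time_s"],s["tcp_pos"],s["wrist_force"],s["moment"],s["gripper_width"]*.087)
im=r.capture("wrist")[:,:,::-1]; cv2.imwrite("pics/w7.png",im)
a=im[210:340,180:380]; cv2.imwrite("pics/w7c.png",cv2.resize(a,None,fx=4,fy=4,interpolation=cv2.INTER_CUBIC))
```

```text
9.5833 [ 0.55451695 -0.00580097  0.1853544 ] [-3.15206268  1.85214944 11.88252597] [ 0.40451576  1.02042658 -0.02905212] 0.056922323041620135
```

View pics/w7.png

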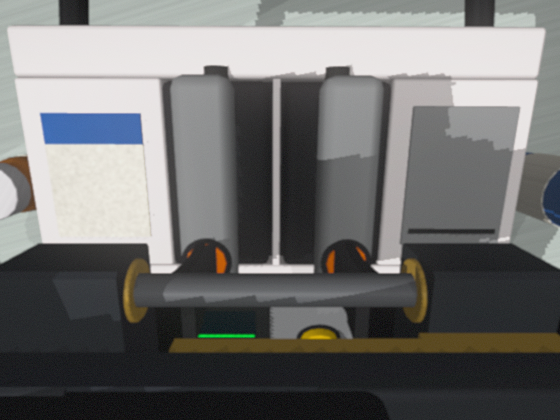

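View pics/w7c.png

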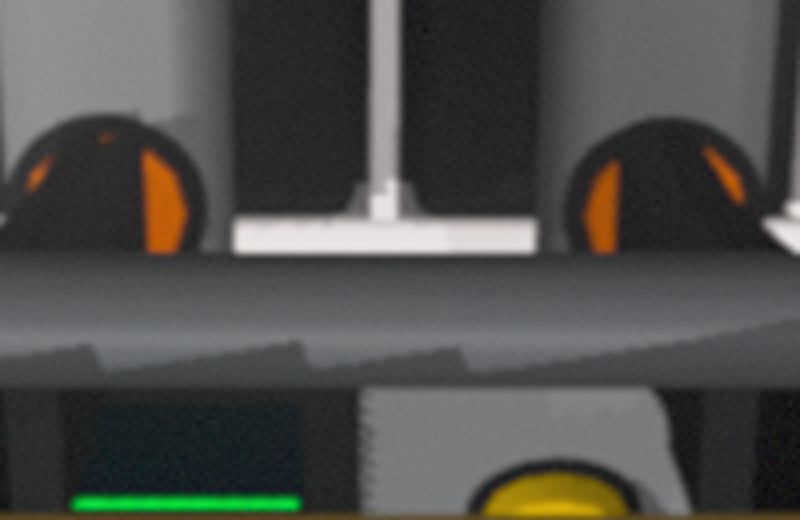

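Both buttons are down evenly. The extra 1 mm raised the force to 12 N without any further travel, so they have bottomed. I'll hold for 3 s.

Emit:
move_arm --increments '[0,0,0,0,0,0,0.057,0,0,0,0,0,0,0.057,0,0,0,0,0,0,0.057,0,0,0,0,0,0,0.057,0,0,0,0,0,0,0.057,0,0,0,0,0,0,0.057,0,0,0,0,0,0,0.057,0,0,0,0,0,0,0.057,0,0,0,0,0,0,0.057,0,0,0,0,0,0,0.057,0,0,0,0,0,0,0.057,0,0,0,0,0,0,0.057]'

```text
time_s: 10.63
tcp_pos: [0.5545, -0.0058, 0.1853]
ee_rot: [[0.002, -0.251, -0.968], [-0.0, -0.968, 0.251], [-1.0, -0.0, -0.002]]
wrist_force: [-3.3, 1.7, 9.8]
gripper_width: 0.656
```

Emit:
move_arm --increments '[0,0,0,0,0,0,0.057,0,0,0,0,0,0,0.057,0,0,0,0,0,0,0.057,0,0,0,0,0,0,0.057,0,0,0,0,0,0,0.057,0,0,0,0,0,0,0.057,0,0,0,0,0,0,0.057,0,0,0,0,0,0,0.057,0,0,0,0,0,0,0.057,0,0,0,0,0,0,0.057,0,0,0,0,0,0,0.057,0,0,0,0,0,0,0.057]'

```text
time_s: 11.63
tcp_pos: [0.5545, -0.0058, 0.1853]
ee_rot: [[0.002, -0.251, -0.968], [-0.0, -0.968, 0.251], [-1.0, -0.0, -0.002]]
wrist_force: [-2.1, 1.5, 11.4]
gripper_width: 0.658
```

Emit:
move_arm --increments '[0,0,0,0,0,0,0.057,0,0,0,0,0,0,0.057,0,0,0,0,0,0,0.057,0,0,0,0,0,0,0.057,0,0,0,0,0,0,0.057,0,0,0,0,0,0,0.057,0,0,0,0,0,0,0.057,0,0,0,0,0,0,0.057,0,0,0,0,0,0,0.057,0,0,0,0,0,0,0.057,0,0,0,0,0,0,0.057,0,0,0,0,0,0,0.057]'

```text
time_s: 12.63
tcp_pos: [0.5545, -0.0058, 0.1854]
ee_rot: [[0.002, -0.251, -0.968], [-0.0, -0.968, 0.251], [-1.0, -0.0, -0.002]]
wrist_force: [-3.4, 1.2, 10.2]
gripper_width: 0.653
```

Run:
```python
from h import *
im=r.capture("wrist")[:,:,::-1]; cv2.imwrite("pics/w8.png",im)
```

```text
(no output)
```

View pics/w8.png

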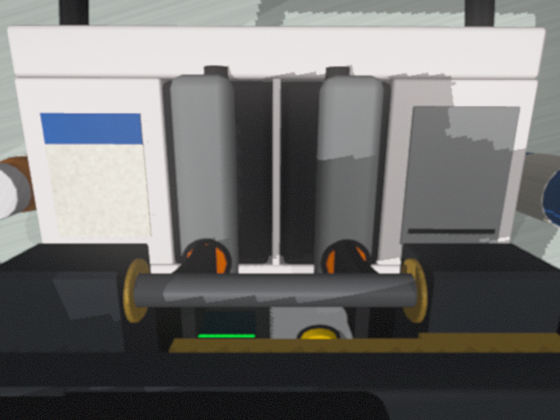

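The picture is unchanged and both buttons have stayed down for more than 3.2 s. I'll release and move clear.

Emit:
move_arm --increments '[0,0,0,-0.004,0,0,0.057,0,0,0,-0.01,0,0,0.057,0,0,0,-0.03,0,0,0.057,0,0,0,-0.06,0,0,0.057,0,0,0,-0.1,0,0,0.057,0,0,0,-0.14,0,0,0.057,0,0,0,-0.15,0.0,0.035,0.057,0,0,0,-0.15,0.0,0.035,0.057,0,0,0,-0.15,0.0,0.035,0.057,0,0,0,-0.15,0.0,0.035,0.057,0,0,0,-0.15,0.0,0.035,0.057,0,0,0,-0.15,0.0,0.035,0.057]'

```text
time_s: 13.68
tcp_pos: [0.5203, 0.0028, 0.3317]
ee_rot: [[-0.003, -0.253, -0.968], [-0.001, -0.968, 0.253], [-1.0, 0.002, 0.003]]
wrist_force: [-1.1, 0.2, -0.4]
gripper_width: 0.657
```

Run:
```python
from h import *
s=r.sense(); print(s["time_s"],s["tcp_pos"],s["wrist_force"])
im=r.capture("wrist")[:,:,::-1]; cv2.imwrite("pics/w9.png",im)
h=cv2.cvtColor(im,cv2.COLOR_BGR2HSV)
for lo,hi,z in [((5,150,120),(17,255,255),.182),((20,150,100),(32,255,255),.112)]:
    n,_,st,c=cv2.connectedComponentsWithStats(cv2.inRange(h,np.array(lo),np.array(hi)))
    for i in range(1,n):
        if st[i][4]>150 and st[i][1]<260: print(st[i],wz(c[i],s,z))
```

```text
13.6833 [0.5202807  0.00279921 0.33166144] [-1.07307236  0.15735323 -0.4455831 ]
[223 146  24  24 456] [0.56329602 0.02605632 0.182     ]
[303 146  25  25 470] [ 0.545853   -0.03988541  0.182     ]
[291 222  26  22 426] [ 0.4592152 -0.0144892  0.112    ]
```

View pics/w9.png

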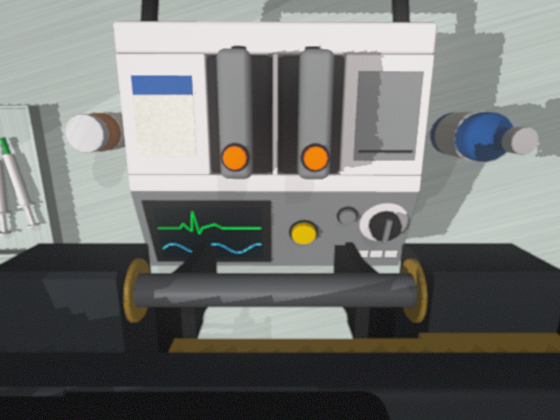

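The buttons and key are back where they were, to within 0.2 mm. The paddles, bottle, vial and tray look unmoved, so I'm handing in.

Run:
```python
from station import r
print(r.finish_job())
```

```text
the job is handed in; nothing more can be done
None
```

The discharge test was carried out in the order you asked and handed in at about 13.7 s. The set's screen never visibly changed, so charging and discharging are inferred from contact forces and timing.

- **Charge key:** I pressed it with the closed fingertips to about 7 N (it is fully in at 3 N) and let it go at about 3.5 s. I did not look at the key while it was down, so the force and height readings are the evidence for this press.
- **Waiting:** The set had more than 5 s to charge before the buttons were pressed.
- **Discharge buttons:** I pressed both together, one fingertip on each, at 8–12 N in total (5 N needed). They were held down from about 9.3 s to 12.7 s. They had bottomed: an extra 1 mm of push raised the force but gave no further travel.
- **Final check:** The last wrist picture shows both buttons and the key within 0.2 mm of where they started. The paddles, bottle, vial and the visible part of the tray looked unmoved. The disarm key was never touched, and the arm ended well above the set, touching nothing.

The scene camera placed the controls 2–4 mm to the left (+y) of where the top and wrist cameras did. I relied on the top and wrist values, and the contacts came at the heights expected.

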